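Tighten the loose jar lid on the shaker and set its timer

ROBOT

A 6-joint arm with a two-finger parallel gripper is mounted at the origin on a cart in front of the work surface, level with it; the furniture and walls round the work are solid. World frame = base frame: x ahead of the robot, y to its left, z up, the work surface at z = 0. Lengths are in m, angles in degrees, forces in N, time in s.
With the tool pointing down it reaches from about 0.4 to 0.825 m from the base axis. Payload 7 kg.
Tool frame: the origin (TCP) lies between the finger pads; the fingertips stand 22 mm ahead of it and the grasp point (between the pads) lies 3 mm ahead of it; z points along the fingers, y is the line along which they close (so a half turn about z gives the same grasp; the last joint's range is limited). The gripper opens to 88 mm and grips with 3 to 60 N. Pads are 19 mm wide; open, the fingers measure 130 mm over their backs; the gripper's body (78 mm by 193 mm) begins 47 mm behind the grasp point.
Start: joints at [91.622, 20.546, 0.682, 0, -70.136, -16.507], TCP at [0.173, 0.652, 0.249] pointing down, gripper open.
Joint ranges: [-176.03, 176.03], [-82.01, 121.73], [-58.28, 71.71], [-173.87, 95.51], [-174.79, -0.11], [-173.66, 173.66]. Speed limits (degrees/s): [136.94, 136.94, 172.46, 180, 180, 180].

INTERFACE

Orientations are given as [roll, pitch, yaw] about the fixed x, y, z axes, in that order (R = Rz(yaw) Ry(pitch) Rx(roll)).
In Python, from plant import r, vision gives the robot as it stands.
- The arm moves only by the shell command python3 -m pendant 'ROWS' [FORCE]. ROWS is JSON, a list that holds one entry, the list of rows, each a list of 7 numbers: the shift along the tool's x, y, z scaled (see below), then the turn, a rotation vector about the tool's x, y, z scaled (see below), then the opening, from -1 (shut) to 1 (fully open). In form: [[[x, y, z, wx, wy, wz, fingers], ...]]. A call has exactly 8 rows; each row shifts and turns the commanded pose from where the row before left it, along the tool's axes as they then stand; what a row does not reach is not made up. The controller multiplies each number of a shift by 20 mm and each number of a turn by 4 degrees. A row lasts 1/10 s, in which the tool goes at most 50 mm and 8.59 degrees, less where a joint would pass 70% of its speed; a pose out of reach is approached as far as the arm can. A call with a number of a shift or a turn outside -1 to 1 is refused whole. A call with a gripper value outside its range is refused whole. The fingers move at their own pace and stop on an object; FORCE is the grip in N (left out, the last holds). Time passes only in rows, so rows that do not move let the fingers close, or fill a call up. It gives the time, the measured TCP pose, the force, the opening and the grip force at its end, in the units of the state.
- r.get_state(): the state, without advancing time (a new reading comes with each control period).
- vision.capture(name): name is "scene" or "top" or "wrist"; returns a dict with "frame" (384x512x3 uint8, blue, green, red), "depth" (384x512 float32, m along the optical axis (not along the pixel's ray), 0 where there is no reading), "camera_matrix" (3x3 intrinsics, pixels), "k1" (the pictures are not rectified: a ray, as slopes to the right and down, at radius r is drawn at 1 + k1 r^2 times it, then the intrinsics apply), "extrinsics" (4x4, takes a point from world to camera coordinates); the wrist camera has in their place "hand_eye" (4x4, takes a point from camera to tool coordinates, whose origin is the TCP and whose axes are the flange's). Camera axes: x right, y up, looking along -z (the intrinsics and any distortion apply to the point x, -y, -z); pixel columns grow to the right and rows downward; lengths in m; the calibration is good to about 2 mm. A picture is of the moment at which its call begins: read the wrist's pose just before it.
- r.close_job(): hands the job in; it is judged then, once.
The state is a dict: "time_s": time; "joints": joint angles; "qd": joint speeds; "joint_torque": joint torques, N m; "tcp_pos": TCP position; "eef_rot": TCP orientation; "contact_force": force on the tool from outside, world axes, zero at the start; "moment": the same for the moment, N m; "gripper_width": finger opening in m; "gripper_force": force on a finger pad.
Only numpy, scipy, OpenCV 4.12 (cv2) and the standard library are available. Lean on these libraries where they do the work, as an engineer would, in place of code of your own. Each camera call takes 0.05 s, during which the arm holds its last target. There are 200 camera calls.

TASK

Two jars stand in the bench shaker, and one of their screw lids has been left loose. Find it and screw it down tight, clockwise until it stops, so that both lids are tight; only then turn the shaker's dial so that its pointer stands at the raised index mark on the dial plate. Do not disturb the stamp, the wooden rib or the clay tag lying around.

Things in the scene. Friction and masses are not known exactly. Their poses are not given: they have to be found in the camera images.
- shaker: bench shaker, a fixed grey box 250 x 280 mm with a dark deck 45 mm above the table; origin: centre of its underside, x away from the dial side towards the jar side, z up. The jars stand on the deck at x = 50 mm, y = +75 and -75 mm; the dial's axis is upright at x = -70 mm, y = 0
- jar_a: white jar, 58 mm across, 57 mm high to the shoulder, 45 mm threaded neck, fixed upright in a rubber cup (76 mm across, 20 mm high) on the shaker's deck; it cannot turn or lift out. Origin: centre of its underside, z up. Same make as jar_b; either may stand on either side. At the start the lid of exactly one of the two is loose and stands several mm prouder
- jar_b: white jar, 58 mm across, 57 mm high to the shoulder, 45 mm threaded neck, fixed upright in a rubber cup (76 mm across, 20 mm high) on the shaker's deck; it cannot turn or lift out. Origin: centre of its underside, z up. Same make as jar_a; either may stand on either side. At the start the lid of exactly one of the two is loose and stands several mm prouder
- jar_a_lid (a point): top centre of jar_a's captive lid: a disc that does not turn in a ribbed dark screw band, 51 mm across, 16 mm high, its top 2 mm and lower edge 18 mm below this point. The band turns with 0.12 N m of friction; clockwise from above it goes down 2 mm per radian to a hard stop, up to 3.8 rad away if loose (regrip). Tight: 78 mm above the jar's origin. This point does not turn with the band
- jar_b_lid (a point): top centre of jar_b's captive lid: a disc that does not turn in a ribbed dark screw band, 51 mm across, 16 mm high, its top 2 mm and lower edge 18 mm below this point. The band turns with 0.12 N m of friction; clockwise from above it goes down 2 mm per radian to a hard stop, up to 3.8 rad away if loose (regrip). Tight: 78 mm above the jar's origin. This point does not turn with the band
- dial_grip (a point): on the dial's upright axis at the top of its black bar grip (44 long, 13 wide, 22 mm high, on a round skirt 46 mm across), 32 mm above the deck; the skirt's top is 11 mm above the deck. Its x axis runs along the bar, away from the pointer end. The dial turns about the upright axis, 1.7 rad either side of pointing to the shaker's -x, with light friction, and stays where it is left
- dial_pointer (a point): tip of the small white pointer nose at one end of the dial's bar, 30 mm from the dial's axis, 8 mm above the deck; it turns with the dial
- dial_mark (a point): the point on the dial plate that the pointer must face: at the inner end of the single raised white index tooth (9 x 5 mm), 30 mm from the dial's axis, at the pointer's height. It does not move while working, but its place round the dial differs from start to start
- stamp: bystander: pale plaster stamp, 31 mm across, 53 mm high, standing; origin at the centre of its underside
- rib_wood: bystander: flat wooden kidney rib, 45 x 90 x 6 mm, lying; origin at the centre of its underside
- clay_tag: bystander: flat clay tag, 40 x 62 x 5 mm, lying; origin at the centre of its underside

How it is judged:
By the outcome, as a careful person would: the job done as asked, in the order asked, and still so for the second after the job is handed in, with the robot touching nothing.
It also fails if it takes over 58 s, if anything falls off the work surface, if the arm or the gripper's body presses on something with over 40 N, if the wrist force passes 120 N, or if a joint passes its speed limit or range.

## Working session

There is one attempt and no reset: what is moved stays moved. The work goes in short steps, Python scripts to look and compute and a shell command to move; the robot and the scene stay as the last step left them, time stands still between calls to the robot, and variables do not carry over. Pictures are saved under pics/ and viewed, at most 10 in all, crops included, and the job is handed in when it is done.

```bash
ls; mkdir -p pics; cat > h.py <<'E'
import numpy as np, cv2
from scipy.spatial.transform import Rotation as R
from plant import r, vision
def cam(name):
    s=r.get_state(); c=vision.capture(name)
    if 'extrinsics' in c: T=np.linalg.inv(np.array(c['extrinsics']))
    else:
        W=np.eye(4); W[:3,:3]=R.from_euler('xyz',s['eef_rot'],degrees=True).as_matrix(); W[:3,3]=s['tcp_pos']
        T=W@np.array(c['hand_eye'])
    c['T']=T; return c
def rays(c,px):
    K=np.array(c['camera_matrix']); d=(np.array(px,float)-K[[0,1],2])/[K[0,0],K[1,1]]
    u=d.copy()
    for _ in range(20): u=d/(1+c['k1']*(u**2).sum(-1,keepdims=True))
    v=np.c_[u[:,0],-u[:,1],-np.ones(len(u))]
    return c['T'][:3,3], v@c['T'][:3,:3].T, v
def plane(c,px,z):
    o,w,_=rays(c,np.atleast_2d(px)); return o+w*((z-o[2])/w[:,2])[:,None]
def dep(c,px):
    px=np.atleast_2d(px).astype(int); o,w,_=rays(c,px); return o+w*c['depth'][px[:,1],px[:,0]][:,None]
def cloud(c):
    h,w=c['depth'].shape; g=np.mgrid[:h,:w][::-1].reshape(2,-1).T
    P=dep(c,g).reshape(h,w,3); P[c['depth']==0]=np.nan; return P
E
python3 - <<'E'
from h import *
print(r.get_state())
for n in('top','wrist'):
    c=cam(n); cv2.imwrite(f'pics/{n}0.png',c['frame']); np.savez(f'{n}0.npz',**c); print(n,c['T'].round(3).tolist(),c['camera_matrix'],c['k1'])
E
```

```text
pics
{'time_s': 0.0, 'joints': array([ 9.16209999e+01,  2.05911770e+01,  6.33738575e-01, -1.95542035e-02,
       -7.01350617e+01, -1.65091575e+01]), 'qd': array([ 0.00050821, -0.07399549, -0.02095089,  0.02917545,  0.07584172,
        0.03963263]), 'joint_torque': array([-2.41434309e-04, -5.82713091e+01,  2.93050611e+01,  6.99747384e+00,
        6.82278143e-03, -1.51419463e-04]), 'tcp_pos': array([0.17331392, 0.65190683, 0.24762708]), 'eef_rot': array([ 1.79906089e+02, -8.66374191e-03, -1.48948100e+01]), 'contact_force': array([-0.19105547, -0.17126817, -0.23704199]), 'moment': array([0.0263569 , 0.03460664, 0.05097442]), 'gripper_force': 0.0, 'gripper_width': 0.08739302173983779}
top [[0.026, 0.996, -0.088, 0.431], [-1.0, 0.026, 0.006, -0.029], [0.009, 0.088, 0.996, 1.366], [0.0, 0.0, 0.0, 1.0]] [[485.32233346   0.         260.58467087]
 [  0.         485.32233346 193.56630414]
 [  0.           0.           1.        ]] 0.05839040936590079
wrist [[-0.257, 0.936, 0.241, 0.237], [-0.966, -0.249, -0.062, 0.635], [0.002, -0.249, 0.969, 0.383], [0.0, 0.0, 0.0, 1.0]] [[265.87124554   0.         261.05566905]
 [  0.         265.87124554 189.038816  ]
 [  0.           0.           1.        ]] -0.016302341047059007
```

View pics/top0.png

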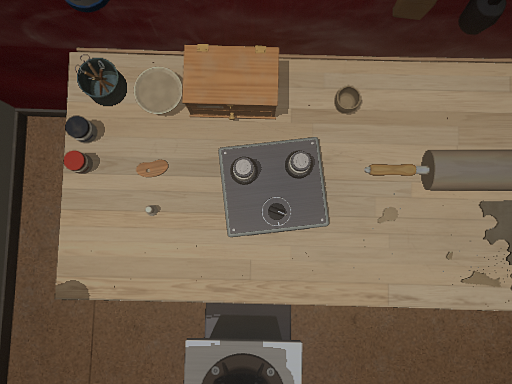

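The top view shows the shaker centred about (273,187): jars at (244,170) and (300,163), the dial at (277,211) on the robot's side. The stamp is at about (151,210), the rib at (152,168) and the tag at about (388,214).

```bash
python3 - <<'E'
from h import *
c=dict(np.load('top0.npz'))
f=c['frame']
cv2.imwrite('pics/crop.png',cv2.resize(f[130:242,212:340],None,fx=5,fy=5,interpolation=cv2.INTER_CUBIC))
P=cloud(c)
for u,v in[(244,168),(300,161)]:
    w=P[v-16:v+16,u-16:u+16].reshape(-1,3); w=w[w[:,2]>.112]; print(len(w),np.median(w,0),w[:,2].max(),(w.min(0)+w.max(0))/2, np.ptp(w,0))
m=(P[...,2]>.03)&(P[...,2]<.06); m[:130]=0;m[242:]=0;m[:,:212]=0;m[:,340:]=0
cs=max(cv2.findContours(m.astype(np.uint8),0,2)[0],key=cv2.contourArea)
b=cv2.boxPoints(cv2.minAreaRect(cs)); q=plane(c,b,.045); print(q.round(4).tolist(),q.mean(0)); print([np.linalg.norm(q[i]-q[i-1]).round(4) for i in range(4)],[np.degrees(np.arctan2(*(q[i]-q[i-1])[[1,0]])).round(2) for i in range(4)])
E
```

```text
325 [0.60829183 0.01037038 0.12703115] 0.13832826988532276 [0.60917802 0.01046182 0.12522151] [0.05183924 0.05218555 0.02621352]
317 [ 0.62898741 -0.13718456  0.12213537] 0.12803863236741275 [ 0.62974459 -0.13740626  0.12026861] [0.05183538 0.05155755 0.01554005]
[[0.6722, 0.0855, 0.045], [0.7124, -0.1929, 0.045], [0.4652, -0.2249, 0.045], [0.4265, 0.0492, 0.045]] [ 0.56907807 -0.07074703  0.045     ]
[np.float64(0.2485), np.float64(0.2813), np.float64(0.2493), np.float64(0.2769)] [np.float64(8.4), np.float64(-81.79), np.float64(-172.62), np.float64(98.04)]
```

View pics/crop.png

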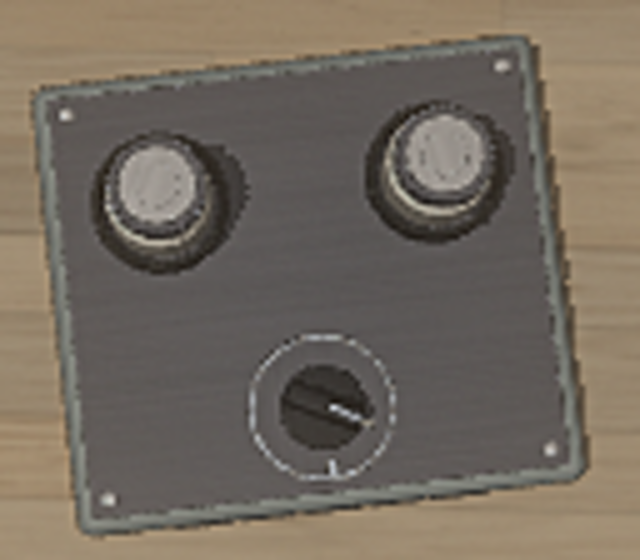

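View pics/wrist0.png

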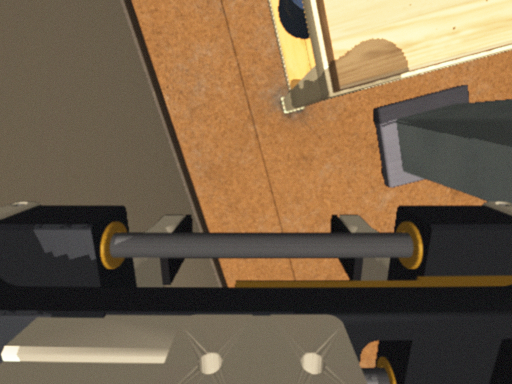

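The left jar (+y, lid at about (0.609, 0.0105)) stands about 5 mm prouder, so it is the loose one. Dial pointer tip is near crop (368,424), the mark at (333,465). The wrist view shows only the floor and table corner. Moving over the left jar.

```bash
python3 -m pendant '[[[0.5,0.4,0,0,0,0,1],[0.92,0.79,0,0,0,0,1],[0.92,0.79,0,0,0,0,1],[0.92,0.79,0,0,0,0,1],[0.92,0.79,0,0,0,0,1],[0.92,0.79,0,0,0,0,1],[0.92,0.79,0,0,0,0,1],[0.92,0.79,0,0,0,0,1]]]' 20
```

```text
time_s: 0.9
tcp_pos: [0.2781, 0.5003, 0.2486]
eef_rot: [-180.0, 0.0, -14.9]
contact_force: [-0.0, 1.3, 0.2]
gripper_width: 0.0873
gripper_force: 0.0
```

```bash
for i in 1; do
python3 -m pendant '[[[0.92,0.8,0,0,0,0,1],[0.92,0.8,0,0,0,0,1],[0.92,0.8,0,0,0,0,1],[0.92,0.8,0,0,0,0,1],[0.92,0.8,0,0,0,0,1],[0.92,0.8,0,0,0,0,1],[0.92,0.8,0,0,0,0,1],[0.92,0.8,0,0,0,0,1]]]' >/dev/null
python3 -m pendant '[[[0.92,0.8,0,0,0,0,1],[0.92,0.8,0,0,0,0,1],[0.92,0.8,0,0,0,0,1],[0.92,0.8,0,0,0,0,1],[0.92,0.8,0,0,0,0,1],[0.92,0.8,0,0,0,0,1],[0.92,0.8,0,0,0,0,1],[0.92,0.8,0,0,0,0,1]]]' >/dev/null
python3 -m pendant '[[[0.92,0.8,0,0,0,0,1],[0.92,0.8,0,0,0,0,1],[0.92,0.8,0,0,0,0,1],[0.92,0.8,0,0,0,0,1],[0.92,0.8,0,0,0,0,1],[0.92,0.8,0,0,0,0,1],[0.8,0.7,0,0,0,0,1],[0,0,0,0,0,0,1]]]'
done
python3 - <<'E'
from h import *
s=r.get_state(); print(s['tcp_pos'],s['eef_rot'],s['joints'])
c=cam('wrist'); cv2.imwrite('pics/w1.png',c['frame']); np.savez('w1.npz',**c)
E
```

```text
time_s: 3.3
tcp_pos: [0.5903, 0.0375, 0.2482]
eef_rot: [180.0, 0.0, -15.0]
contact_force: [-0.2, -0.0, -0.7]
gripper_width: 0.0878
gripper_force: 0.0
[0.59027206 0.03749916 0.24819665] [ 1.79963239e+02  1.42804719e-02 -1.50253253e+01] [ 2.25700587e+01  1.27702315e+01 -1.02575405e+01  2.21772539e-02
 -6.70059720e+01  5.23959514e+01]
```

View pics/w1.png

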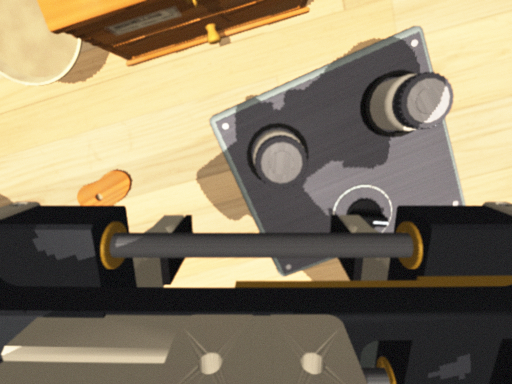

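Wrist view: the loose-side lid is at about (280,158), the other lid at (425,100), the dial partly hidden at (365,212).

```bash
python3 - <<'E'
from h import *
c=dict(np.load('w1.npz')); P=cloud(c)
for u,v in[(280,158),(425,100)]:
    w=P[max(0,v-34):v+34,u-34:u+34]; z=w[...,2]
    d=w[10:-10,10:-10].reshape(-1,3); d=d[d[:,2]>.115]
    top=np.nanmedian(d[:,2]); m=(abs(z-top)<.006)
    m=cv2.morphologyEx(m.astype(np.uint8),2,np.ones((3,3)))
    cs=max(cv2.findContours(m,0,2)[0],key=cv2.contourArea); (x,y),rad=cv2.minEnclosingCircle(cs); e=cv2.fitEllipse(cs)
    print('top',top,'n',len(d),e, plane(c,[e[0][0]+u-34,e[0][1]+max(0,v-34)],top-.001), d.mean(0),[np.percentile(d[:,2],q).round(4) for q in (10,25,75,90)])
E
```

```text
top 0.12660267399145275 n 1921 ((35.5498161315918, 38.069610595703125), (50.371253967285156, 51.79850387573242), 47.60588455200195) [[0.61054061 0.01084248 0.12560267]] [0.61284072 0.01156161 0.12636562] [np.float64(0.1247), np.float64(0.1256), np.float64(0.1273), np.float64(0.1279)]
top 0.12153654709080552 n 2137 ((34.41316604614258, 34.06665802001953), (51.16026306152344, 58.661521911621094), 40.17473602294922) [[ 0.63188265 -0.13552311  0.12053655]] [ 0.63235917 -0.13451073  0.121331  ] [np.float64(0.1197), np.float64(0.1205), np.float64(0.1222), np.float64(0.1228)]
```

```bash

python3 -m pendant '[[[0.65,0.52,0,0,0,0,1],[0.65,0.52,0,0,0,0,1],[0,0,1,0,0,0,1],[0,0,1,0,0,0,1],[0,0,1,0,0,0,1],[0,0,1,0,0,0,1],[0,0,1,0,0,0,1],[0,0,0.7,0,0,0,1]]]'
python3 -m pendant '[[[0,0,0.25,0,0,0,1],[0,0,0,0,0,0,1],[0,0,0,0,0,0,0],[0,0,0,0,0,0,-0.5],[0,0,0,0,0,0,-0.5],[0,0,0,0,0,0,-0.5],[0,0,0,0,0,0,-0.5],[0,0,0,0,0,0,-0.5]]]' 20
```

```text
time_s: 4.15
tcp_pos: [0.6093, 0.0129, 0.1331]
eef_rot: [180.0, 0.1, -14.9]
contact_force: [0.2, -0.2, 0.7]
gripper_width: 0.0877
gripper_force: 0.0
time_s: 4.95
tcp_pos: [0.6093, 0.0126, 0.1299]
eef_rot: [179.9, 0.0, -14.9]
contact_force: [-1.2, -4.9, 2.5]
gripper_width: 0.0502
gripper_force: 20.0
```

```bash

python3 -m pendant '[[[0.06,0.1,0,0,0,0,-0.5],[0,0,0,0,0,0,-0.5],[0,0,0.003,0,0,0.5,-0.5],[0,0,0.003,0,0,1,-0.5],[0,0,0.003,0,0,1,-0.5],[0,0,0.003,0,0,1,-0.5],[0,0,0.003,0,0,1,-0.5],[0,0,0.003,0,0,1,-0.5]]]' 30
python3 -c "
from h import *
s=r.get_state();print(s['moment'],s['joints'])"
```

```text
time_s: 5.75
tcp_pos: [0.61, 0.0126, 0.1292]
eef_rot: [-179.9, 0.1, -37.0]
contact_force: [-3.0, 5.4, 1.2]
gripper_width: 0.0498
gripper_force: 30.0
[2.64305794 0.94690091 0.11645562] [ 19.44166012  20.23427235 -16.55634042  -0.13185018 -53.1583082
  33.59731595]
```

```bash

python3 -m pendant '[[[-0.04,-0.025,0.003,0,0,1,-0.5],[0,0,0.003,0,0,1,-0.5],[0,0,0.003,0,0,1,-0.5],[0,0,0.003,0,0,1,-0.5],[0,0,0.003,0,0,1,-0.5],[0,0,0.003,0,0,1,-0.5],[0,0,0.003,0,0,1,-0.5],[0,0,0.003,0,0,1,-0.5]]]'
python3 -m pendant '[[[0,0,0.003,0,0,1,-0.5],[0,0,0.003,0,0,1,-0.5],[0,0,0.003,0,0,1,-0.5],[0,0,0.003,0,0,1,-0.5],[0,0,0.003,0,0,1,-0.5],[0,0,0.003,0,0,1,-0.5],[0,0,0.003,0,0,1,-0.5],[0,0,0.003,0,0,1,-0.5]]]'
python3 -c "
from h import *
s=r.get_state();print(s['moment'],s['joints'])"
```

```text
time_s: 6.55
tcp_pos: [0.6107, 0.0133, 0.1284]
eef_rot: [-179.9, 0.1, -69.0]
contact_force: [2.1, 4.6, -4.5]
gripper_width: 0.0505
gripper_force: 30.0
time_s: 7.35
tcp_pos: [0.6116, 0.0134, 0.1275]
eef_rot: [-179.8, 0.1, -101.0]
contact_force: [6.4, 3.3, -9.9]
gripper_width: 0.0499
gripper_force: 30.0
[ 1.11417372 -3.09419938  0.13264033] [ 19.50146419  20.38350358 -16.61735426  -0.055255   -52.78292151
 -30.49172275]
```

```bash

python3 -m pendant '[[[0,0,0,0,0,0,0.5],[0,0,0,0,0,0,0.5],[-0.045,-0.05,-0.08,0,0,0,0.5],[0,0,0,0,0,0,0.5],[0,0,0,0,0,0,-0.5],[0,0,0,0,0,0,-0.5],[0,0,0,0,0,0,-0.5],[0,0,0,0,0,0,-0.5]]]'
python3 -m pendant '[[[0,0,0.007,0,0,1,-0.5],[0,0,0.007,0,0,1,-0.5],[0,0,0.007,0,0,1,-0.5],[0,0,0.007,0,0,1,-0.5],[0,0,0.007,0,0,1,-0.5],[0,0,0.007,0,0,1,-0.5],[0,0,0.007,0,0,1,-0.5],[0,0,0.007,0,0,1,-0.5]]]'
python3 -c "
from h import *
s=r.get_state();print(s['moment'],s['joints'])"
```

```text
time_s: 8.15
tcp_pos: [0.6113, 0.0127, 0.13]
eef_rot: [-180.0, 0.0, -100.9]
contact_force: [1.6, -1.0, 1.0]
gripper_width: 0.0507
gripper_force: 30.0
time_s: 8.95
tcp_pos: [0.6118, 0.0126, 0.129]
eef_rot: [-179.9, 0.0, -133.0]
contact_force: [3.8, -2.7, -0.0]
gripper_width: 0.0498
gripper_force: 30.0
[-0.78510651 -1.37762233  0.15009906] [ 1.94715482e+01  2.03660550e+01 -1.64676461e+01  5.48497921e-02
 -5.30887073e+01 -6.25272380e+01]
```

```bash

for k in 1 2; do
python3 -m pendant '[[[0,0,0.004,0,0,0.6,-0.5],[0,0,0.004,0,0,0.6,-0.5],[0,0,0.004,0,0,0.6,-0.5],[0,0,0.004,0,0,0.6,-0.5],[0,0,0.004,0,0,0.6,-0.5],[0,0,0.004,0,0,0.6,-0.5],[0,0,0.004,0,0,0.6,-0.5],[0,0,0.004,0,0,0.6,-0.5]]]'
python3 -c "
from h import *
s=r.get_state();print(s['moment'],s['joints'][5])"; done
```

```text
time_s: 9.75
tcp_pos: [0.612, 0.0123, 0.1283]
eef_rot: [-179.9, 0.1, -152.2]
contact_force: [4.3, -5.2, -1.8]
gripper_width: 0.0503
gripper_force: 30.0
[-1.25363564 -1.79302859  0.21287353] -81.66300966239722
time_s: 10.55
tcp_pos: [0.6126, 0.0122, 0.1283]
eef_rot: [-179.9, 0.2, -171.2]
contact_force: [5.7, -4.5, 0.5]
gripper_width: 0.0503
gripper_force: 30.0
[-1.76268572 -2.34136501  1.2120052 ] -100.7872279838988
```

Yaw torque jumped to 1.2 N m with descent stopped: the lid is at its stop. Releasing, rising and checking.

```bash

python3 -m pendant '[[[0,0,0,0,0,0,1],[0,0,0,0,0,0,1],[0,0,0,0,0,0,1],[0,0,0,0,0,0,1],[0,0,-1,0,0,0,1],[0,0,-1,0,0,0,1],[-0.5,0,-1,0,0,0,1],[-0.8,0,-1,0,0,0,1]]]'
python3 -m pendant '[[[-0.8,0,-1,0,0,0,1],[0,0,-1,0,0,0,1],[0,0,-0.5,0,0,0,1],[0,0,0,0,0,0,1],[0,0,0,0,0,0,1],[0,0,0,0,0,0,1],[0,0,0,0,0,0,1],[0,0,0,0,0,0,1]]]'
python3 - <<'E'
from h import *
s=r.get_state(); print(s['tcp_pos'],s['eef_rot'],s['joints'])
c=cam('wrist'); cv2.imwrite('pics/w2.png',c['frame']); np.savez('w2.npz',**c)
E
```

```text
time_s: 11.35
tcp_pos: [0.6362, 0.0168, 0.2085]
eef_rot: [180.0, -0.0, -171.3]
contact_force: [0.6, -0.6, 0.3]
gripper_width: 0.0873
gripper_force: 0.0
time_s: 12.15
tcp_pos: [0.6522, 0.0191, 0.2568]
eef_rot: [-180.0, -0.1, -171.3]
contact_force: [0.0, 0.3, -0.6]
gripper_width: 0.0879
gripper_force: 0.0
[0.65220343 0.01910688 0.2567634 ] [-1.79993784e+02 -6.12599355e-02 -1.71283084e+02] [ 1.87702597e+01  1.82107077e+01 -1.64311230e+00 -4.86029896e-03
 -7.02075845e+01 -1.00051692e+02]
```

View pics/w2.png

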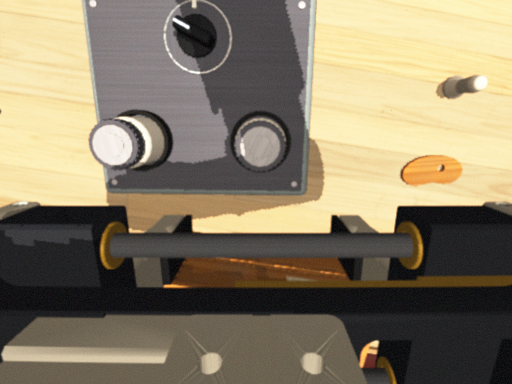

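Here the tightened lid is at (261,143), the other at (117,142), dial at (197,36), white pointer near (182,22), index mark at (194,3).

```bash
python3 - <<'E'
from h import *
c=dict(np.load('w2.npz')); P=cloud(c)
for u,v in[(261,143),(117,142)]:
    d=P[v-15:v+15,u-15:u+15].reshape(-1,3); d=d[d[:,2]>.112]; print('lid',np.median(d,0).round(4))
t=dict(np.load('top0.npz'))
C=np.array([.4999,-.0801])
for n,c in(('w',c),('t',t)):
    h,w=c['depth'].shape; g=np.mgrid[:h,:w][::-1].reshape(2,-1).T
    X=plane(c,g,.053); f=c['frame'].reshape(-1,3).astype(int)
    rad=np.hypot(*(X[:,:2]-C).T)
    # ring centre
    m=(f.min(1)>(150 if n=='w' else 120))&(rad<.055)&(f.max(1)-f.min(1)<40)
    lab=cv2.connectedComponentsWithStats(m.reshape(h,w).astype(np.uint8))
    for i in range(1,lab[0]):
        if lab[2][i,4]<4: continue
        q=X[lab[1].ravel()==i]; rr=np.hypot(*(q[:,:2]-C).T); a=np.degrees(np.arctan2(*(q[:,:2]-C).T[::-1]))
        print(n,lab[2][i].tolist(),lab[3][i].round(1),'r',rr.min().round(4),rr.max().round(4),'ang',np.median(a).round(1),'tip ang',a[rr<rr.min()+.004].mean().round(1),a[rr>rr.max()-.003].mean().round(1))
E
python3 -c "
import cv2;cv2.imwrite('pics/d2.png',cv2.resize(cv2.imread('pics/w2.png')[:90,140:260],None,fx=6,fy=6,interpolation=2))"
```

```text
lid [0.6061 0.0115 0.122 ]
lid [ 0.6268 -0.1323  0.122 ]
w [192, 0, 4, 8, 30] [193.5   3.3] r 0.0274 0.0345 ang -169.3 tip ang -168.9 -169.4
w [163, 5, 55, 70, 308] [176.7  46.3] r 0.0332 0.0435 ang -53.7 tip ang -101.1 1.5
w [218, 9, 4, 4, 4] [219.5  10.5] r 0.0365 0.037 ang 139.0 tip ang 139.0 139.0
w [172, 17, 18, 12, 72] [180.4  22.8] r 0.0103 0.0311 ang -114.9 tip ang -118.9 -113.1
w [230, 30, 1, 5, 5] [230.  32.] r 0.0392 0.0395 ang 101.1 tip ang 101.0 101.0
w [230, 38, 2, 3, 5] [230.4  38.8] r 0.0394 0.0406 ang 90.6 tip ang 90.8 90.8
w [228, 44, 3, 9, 10] [229.1  47.9] r 0.0403 0.0414 ang 77.4 tip ang 76.8 76.8
w [226, 54, 2, 3, 4] [226.5  55. ] r 0.0409 0.0418 ang 65.3 tip ang 65.3 65.3
w [220, 61, 4, 4, 4] [221.5  62.5] r 0.0419 0.0421 ang 51.3 tip ang 51.3 51.3
t [272, 197, 8, 1, 8] [275.5 197. ] r 0.0393 0.0406 ang 2.8 tip ang 2.8 2.8
t [264, 200, 4, 4, 4] [265.5 201.5] r 0.039 0.0395 ang 47.6 tip ang 47.6 47.6
t [262, 208, 1, 8, 8] [262.  211.5] r 0.0376 0.0388 ang 91.6 tip ang 91.6 91.6
t [278, 211, 6, 3, 6] [280.5 212. ] r 0.0059 0.0197 ang -95.2 tip ang -78.0 -101.6
t [263, 217, 8, 8, 10] [265.9 220.5] r 0.0364 0.0391 ang 132.4 tip ang 133.7 133.7
t [272, 222, 14, 4, 19] [278.6 224.2] r 0.029 0.039 ang -158.0 tip ang -167.8 -70.8
t [272, 229, 8, 1, 8] [275.5 229. ] r 0.0473 0.0485 ang 0.1 tip ang 0.1 0.1
t [281, 228, 7, 1, 7] [284. 228.] r 0.0467 0.0537 ang -152.5 tip ang -157.0 -147.3
```

View pics/d2.png

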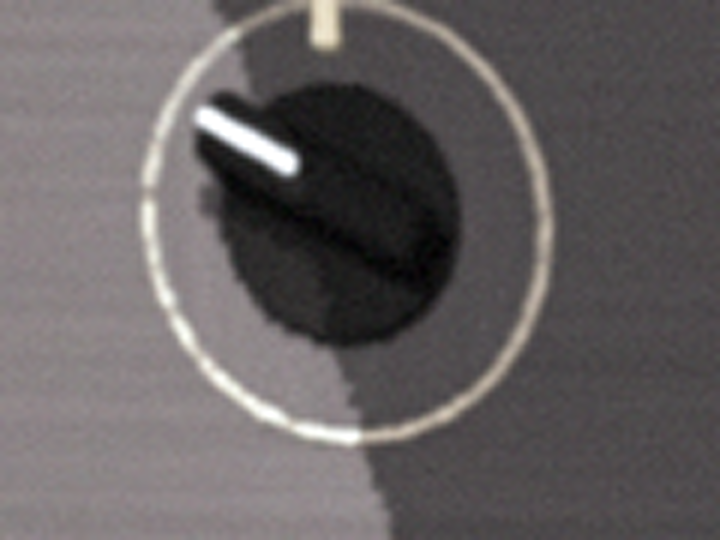

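```bash
cat > dial.py <<'E'
from h import *
from scipy.optimize import least_squares
def dial(c,C0=np.array([.4999,-.0801]),th=150):
    h,w=c['depth'].shape; g=np.mgrid[:h,:w][::-1].reshape(2,-1).T; f=c['frame'].reshape(-1,3).astype(int)
    gray=cv2.cvtColor(c['frame'],cv2.COLOR_BGR2GRAY); th_=cv2.morphologyEx(gray,cv2.MORPH_TOPHAT,np.ones((9,9))).ravel()
    X=plane(c,g,.0465)[:,:2]; rad=np.hypot(*(X-C0).T); m=(rad>.034)&(rad<.048)&(th_>30)
    q=X[m]; s=least_squares(lambda p:np.hypot(*(q-p[:2]).T)-p[2],[*C0,.041],loss='soft_l1',f_scale=.001).x; C=s[:2]
    print('ring',s.round(4),m.sum())
    X=plane(c,g,.053)[:,:2]; X2=plane(c,g,.077)[:,:2]
    m=((f.min(1)>th)&(np.hypot(*(X-C).T)<.036)).reshape(h,w).astype(np.uint8)
    lab=cv2.connectedComponentsWithStats(m)
    for i in range(1,lab[0]):
        if lab[2][i,4]<15: continue
        k=lab[1].ravel()==i
        for z,Y in(('.053',X),('.077',X2)):
            q=Y[k]; mu=q.mean(0); v=np.linalg.svd(q-mu)[2][0]; v*=np.sign(v@(mu-C)) or 1
            ext=[(np.c_[q-C]@v).min(),(q-C).dot(v).max()]
            print(lab[2][i,:].tolist(),'z',z,'mu',mu.round(4),'ang from C',np.degrees(np.arctan2(*(mu-C)[::-1])).round(1),'pca',np.degrees(np.arctan2(*v[::-1])).round(1),'lat',np.cross(v,mu-C).round(4),np.round(ext,4))
    return C
E
python3 -W ignore - <<'E'
from dial import *
dial(dict(np.load('w2.npz'))); dial(dict(np.load('top0.npz')),th=110)
E
```

```text
ring [ 0.5017 -0.0799  0.0389] 612
[192, 1, 4, 7, 26] z .053 mu [ 0.4698 -0.0858] ang from C -169.4 pca -176.6 lat 0.0041 [0.0289 0.0351]
[192, 1, 4, 7, 26] z .077 mu [ 0.478  -0.0791] ang from C 178.1 pca -176.6 lat -0.0022 [0.0205 0.0263]
[165, 5, 15, 27, 41] z .053 mu [ 0.4866 -0.1105] ang from C -116.3 pca 154.3 lat 0.0341 [-0.0161  0.0159]
[165, 5, 15, 27, 41] z .077 mu [ 0.4935 -0.102 ] ang from C -110.2 pca -25.7 lat -0.0235 [-0.0122  0.0176]
[172, 17, 18, 12, 72] z .053 mu [ 0.4912 -0.0988] ang from C -118.9 pca -108.6 lat -0.0039 [0.0107 0.0318]
[172, 17, 18, 12, 72] z .077 mu [ 0.4979 -0.0912] ang from C -108.6 pca -108.6 lat -0.0 [0.0021 0.0217]
ring [ 0.5009 -0.0809  0.0389] 92
```

Both lids now read 0.122 m, so both are tight. Pointer is at −108.6°, mark near −169.5° in world: the dial must turn about 61° clockwise. Aligning the gripper with the bar and approaching.

```bash

python3 -m pendant '[[[0,0,0,0,0,-0.98,1],[0,0,0,0,0,-0.98,1],[0,0,0,0,0,-0.98,1],[0,0,0,0,0,-0.98,1],[0,0,0,0,0,-0.98,1],[0,0,0,0,0,-0.98,1],[0,0,0,0,0,-0.98,1],[0,0,0,0,0,-0.98,1]]]' >/dev/null
python3 -m pendant '[[[0,0,0,0,0,-0.98,1],[0,0,0,0,0,-0.98,1],[0,0,0,0,0,-0.98,1],[0,0,0,0,0,-0.98,1],[0,0,0,0,0,-0.98,1],[0,0,0,0,0,-0.98,1],[0,0,0,0,0,-0.98,1],[0,0,0,0,0,-0.98,1]]]'
python3 -m pendant '[[[0.71,0.78,0,0,0,0,1],[0.71,0.78,0,0,0,0,1],[0.71,0.78,0,0,0,0,1],[0.71,0.78,0,0,0,0,1],[0.71,0.78,0,0,0,0,1],[0.71,0.78,0,0,0,0,1],[0.71,0.78,0,0,0,0,1],[0,0,0,0,0,0,1]]]'
python3 -m pendant '[[[0,0,0,0,0,0,1],[0,0,0,0,0,0,1],[0,0,0,0,0,0,1],[0,0,0,0,0,0,1],[0,0,0,0,0,0,1],[0,0,0,0,0,0,1],[0,0,0,0,0,0,1],[0,0,0,0,0,0,1]]]'
python3 -W ignore - <<'E'
from dial import *
s=r.get_state(); print(s['tcp_pos'],s['eef_rot'],s['joints'])
c=cam('wrist'); cv2.imwrite('pics/w3.png',c['frame']); np.savez('w3.npz',**c)
dial(c)
E
```

```text
time_s: 13.8
tcp_pos: [0.6524, 0.0191, 0.2572]
eef_rot: [180.0, -0.0, -108.4]
contact_force: [-0.3, -0.8, -0.0]
gripper_width: 0.0878
gripper_force: 0.0
time_s: 14.6
tcp_pos: [0.5154, -0.0411, 0.2578]
eef_rot: [-180.0, 0.0, -108.6]
contact_force: [0.6, -0.0, 0.2]
gripper_width: 0.0873
gripper_force: 0.0
time_s: 15.4
tcp_pos: [0.5173, -0.0403, 0.2574]
eef_rot: [180.0, -0.0, -108.6]
contact_force: [0.3, -0.5, -1.1]
gripper_width: 0.0875
gripper_force: 0.0
[ 0.51734192 -0.0402947   0.25741575] [ 1.79995072e+02 -4.22008551e-03 -1.08561794e+02] [ 1.72390352e+01  5.41658114e+00 -1.80024034e+01  5.88660092e-04
 -6.65874807e+01 -3.58010633e+01]
ring [ 0.5017 -0.0794  0.0389] 624
[261, 125, 3, 15, 33] z .053 mu [ 0.498  -0.0899] ang from C -109.3 pca -107.9 lat -0.0003 [0.0028 0.0199]
[261, 125, 3, 15, 33] z .077 mu [ 0.4978 -0.0909] ang from C -108.7 pca -107.9 lat -0.0002 [0.0043 0.0203]
[283, 126, 5, 5, 20] z .053 mu [ 0.4697 -0.0858] ang from C -168.8 pca -166.9 lat -0.0011 [0.0294 0.0355]
[283, 126, 5, 5, 20] z .077 mu [ 0.4714 -0.087 ] ang from C -165.9 pca -166.9 lat 0.0005 [0.0282 0.0338]
```

View pics/w3.png

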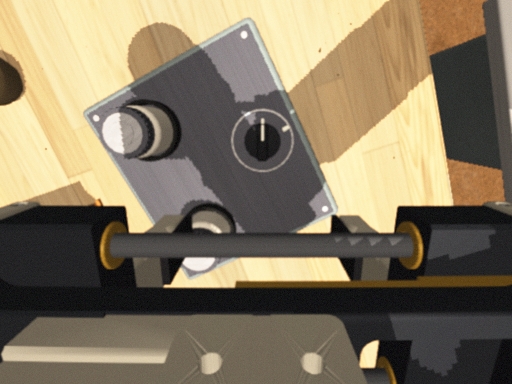

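Wrist view: dial centred at (262,140) with pointer straight up in the image, mark at (285,128). The bar is aligned with the tool's x axis; descending to grip.

```bash

python3 -m pendant '[[[0.7,0.03,0,0,0,0,1],[0.7,0.03,0,0,0,0,1],[0.7,0.02,0,0,0,0,1],[0,0,1,0,0,0,1],[0,0,1,0,0,0,1],[0,0,1,0,0,0,0.5],[0,0,1,0,0,0,0],[0,0,1,0,0,0,0]]]'
python3 -m pendant '[[[0,0,1,0,0,0,0],[0,0,1,0,0,0,0],[0,0,1,0,0,0,0],[0,0,0.65,0,0,0,0],[0,0,0,0,0,0,-1],[0,0,0,0,0,0,-1],[0,0,0,0,0,0,-1],[0,0,0,0,0,0,-1]]]' 12
python3 -m pendant '[[[0,0,0,0,0,0,-1],[0,0,0,0,0,0,-1],[0,0,0,0,0,0,-1],[0,0,0,0,0,0,-1],[0,0,0,0,0,0,-1],[0,0,0,0,0,0,-1],[0,0,0,0,0,0,-1],[0,0,0,0,0,0,-1]]]'
```

```text
time_s: 16.25
tcp_pos: [0.502, -0.0807, 0.1569]
eef_rot: [-180.0, 0.0, -108.6]
contact_force: [0.2, 0.0, 0.2]
gripper_width: 0.0693
gripper_force: 0.0
time_s: 17.05
tcp_pos: [0.5029, -0.0797, 0.0853]
eef_rot: [-179.9, 0.0, -108.6]
contact_force: [-0.1, -0.3, 0.8]
gripper_width: 0.0172
gripper_force: 0.0
time_s: 17.85
tcp_pos: [0.5029, -0.0796, 0.0852]
eef_rot: [-179.9, 0.0, -108.5]
contact_force: [-1.7, -1.0, 6.9]
gripper_width: 0.0129
gripper_force: 12.0
```

```bash

python3 -m pendant '[[[0,0,0,0,0,1,-1],[0,0,0,0,0,1,-1],[0,0,0,0,0,1,-1],[0,0,0,0,0,1,-1],[0,0,0,0,0,1,-1],[0,0,0,0,0,1,-1],[0,0,0,0,0,1,-1],[0,0,0,0,0,1,-1]]]'
python3 -m pendant '[[[0,0,0,0,0,1,-1],[0,0,0,0,0,1,-1],[0,0,0,0,0,1,-1],[0,0,0,0,0,1,-1],[0,0,0,0,0,1,-1],[0,0,0,0,0,1,-1],[0,0,0,0,0,1,-1],[0,0,0,0,0,0.1,-1]]]'
python3 -m pendant '[[[0,0,0,0,0,0,-1],[0,0,0,0,0,0,-1],[0,0,0,0,0,0,0],[0,0,0,0,0,0,0],[0,0,0,0,0,0,0],[0,0,-1,0,0,0,0],[0,0,-1,0,0,0,0],[0,0,-1,0,0,0,0]]]'
python3 -m pendant '[[[-0.5,0,-1,0,0,0,0],[-0.7,0,-1,0,0,0,0],[-0.7,0,-1,0,0,0,0],[0,0,-1,0,0,0,0],[0,0,-0.5,0,0,0,0],[0,0,0,0,0,0,0],[0,0,0,0,0,0,0],[0,0,0,0,0,0,0]]]'
python3 -W ignore - <<'E'
from dial import *
s=r.get_state(); print(s['tcp_pos'],s['eef_rot'])
c=cam('wrist'); cv2.imwrite('pics/w4.png',cv2.resize(c['frame'][70:200,180:340],None,fx=4,fy=4,interpolation=2)); np.savez('w4.npz',**c)
dial(c)
E
```

```text
time_s: 18.65
tcp_pos: [0.5029, -0.0796, 0.0852]
eef_rot: [-180.0, 0.0, -140.7]
contact_force: [-2.6, 0.2, 6.2]
gripper_width: 0.0128
gripper_force: 12.0
time_s: 19.45
tcp_pos: [0.5029, -0.0795, 0.0852]
eef_rot: [-180.0, 0.1, -169.1]
contact_force: [-0.5, 1.5, 7.0]
gripper_width: 0.0132
gripper_force: 12.0
time_s: 20.25
tcp_pos: [0.5021, -0.0796, 0.1448]
eef_rot: [180.0, -0.1, -169.0]
contact_force: [0.5, -0.3, 0.3]
gripper_width: 0.0432
gripper_force: 0.0
time_s: 21.05
tcp_pos: [0.5389, -0.0724, 0.2333]
eef_rot: [180.0, -0.1, -169.0]
contact_force: [0.8, 0.4, 0.2]
gripper_width: 0.0437
gripper_force: 0.0
[ 0.53893682 -0.07240626  0.23326604] [ 1.79982198e+02 -1.03505176e-01 -1.68977744e+02]
ring [ 0.5015 -0.0797  0.0391] 695
[259, 116, 5, 12, 42] z .053 mu [ 0.472  -0.0854] ang from C -169.1 pca -168.5 lat -0.0003 [0.0229 0.0352]
[259, 116, 5, 12, 42] z .077 mu [ 0.472  -0.0854] ang from C -169.1 pca -168.5 lat -0.0003 [0.0234 0.0348]
[260, 131, 3, 16, 39] z .053 mu [ 0.4913 -0.0814] ang from C -170.7 pca -168.4 lat -0.0004 [0.0011 0.0183]
[260, 131, 3, 16, 39] z .077 mu [ 0.4899 -0.0817] ang from C -170.4 pca -168.4 lat -0.0004 [0.0032 0.0192]
```

View pics/w4.png

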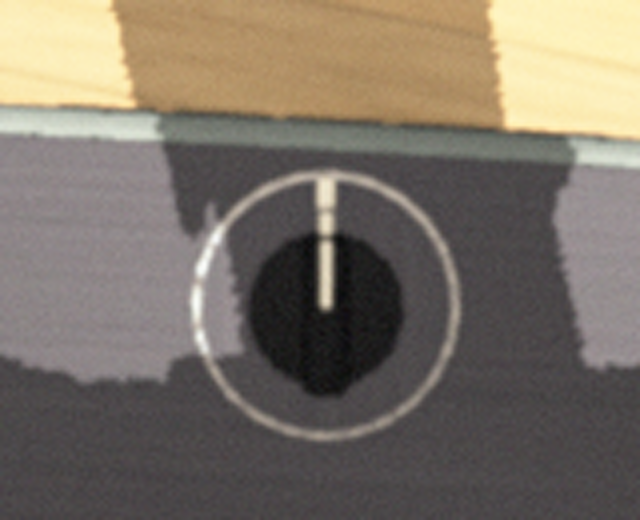

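The pointer stripe (325,270) lines up with the index tooth (325,190) to within about 1°, and the gripper is clear of everything. Handing in.

```bash
python3 -c "
from plant import r
print(r.close_job())"
```

```text
the job is handed in; nothing more can be done
None
```

I screwed the loose lid (the jar on the robot's left) down to its stop, both lids now read the same height, then I set the dial pointer on the index mark to within about 1°, and the job is handed in at about 21 s.

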